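# Fit the control board of a key-cutting machine

## Robot

A 6-joint arm with a two-finger parallel gripper is mounted at the origin on the work surface. World frame = base frame: x ahead of the robot, y to its left, z up, the work surface at z = 0. Lengths are in m, angles in degrees, forces in N, time in s.
With the tool pointing down it reaches from about 0.35 to 0.875 m from the base axis. Payload 15.5 kg.
Tool frame: the origin (TCP) lies midway between the tips of the shut fingers; the grasp point (between the pads) lies 19 mm behind it; z points along the fingers, y is the direction in which the jaws open and shut (so a half turn about z gives the same grasp; the last joint's range is limited). The gripper opens to 85 mm and grips with 20 to 120 N. Pads are 22 mm wide; open, the fingers measure 114 mm over their backs; the gripper's body (76 mm by 85 mm) begins 54 mm behind the grasp point. The pads swing forward as they close: fully open they stand 13 mm farther back than shut.
Start: joints at [62.997, 28.281, 77.091, -0, 74.628, -5.472], TCP at [0.229, 0.581, 0.231] pointing down, gripper open.
Joint ranges: [-166.48, 166.48], [-47.26, 123.95], [12.59, 153.08], [-70.14, 250.14], [6.76, 159.57], [-176.63, 176.63]. Speed limits (degrees/s): [108.29, 108.29, 147.25, 172.46, 172.46, 172.46].

## Interface

Orientations are given as [roll, pitch, yaw] about the fixed x, y, z axes, in that order (R = Rz(yaw) Ry(pitch) Rx(roll)).
In Python, from rig import * gives the robot as it stands.
- The arm moves only by the tool arm_command, never from a script. Its argument "deltas" is a list of rows, each a list of 3 entries, a list of its own where there are three numbers: the shift along the tool's x, y, z in mm, then the turn, a rotation vector about the tool's x, y, z in rad, then the finger opening in mm, from 0 to 85.4. A call has exactly 8 rows; each row is the pose to reach, as a shift and turn from the pose commanded when the call began, along the tool's axes at that moment; what a row does not reach only later rows make up. A row lasts 1/8 s, in which the tool goes at most 62.5 mm and 10.7 degrees, less where a joint would pass 70% of its speed; a pose out of reach is approached as far as the arm can. A call with a gripper value outside its range is refused whole. The fingers move at their own pace and stop on an object; "grip_force" is the grip in N (left out, the last holds). Time passes only in rows, so rows that repeat a pose let the fingers close, or fill a call up. It gives the time, the measured TCP pose, the force and the opening at its end, in the units of the state.
- observe(): the state, without advancing time (a new reading comes with each control period).
- snapshot(name): name is "scene" or "top" or "wrist"; returns (picture, depth): 480x640x3 uint8, red, green, blue; 480x640 float32, m along the optical axis (not along the pixel's ray), 0 where there is no reading.
- calibration(name): a dict with "mtx" (3x3 intrinsics, pixels), "pose" (4x4, takes a point from camera to world coordinates); the wrist camera has in their place "hand_eye" (4x4, takes a point from camera to tool coordinates, whose origin is the TCP and whose axes are the flange's). Camera axes: x right, y up, looking along -z (the intrinsics and any distortion apply to the point x, -y, -z); pixel columns grow to the right and rows downward; lengths in m; the calibration is good to about 2 mm. A picture is of the moment at which its call begins: read the wrist's pose just before it. calibration takes no time and is no camera call.
- hand_in(): hands the job in, once; it reports no verdict.
The state is a dict: "time": time; "q": joint angles; "qvel": joint speeds; "effort": joint torques, N m; "tcp_pos": TCP position; "eef_rot": TCP orientation; "contact_force": force on the tool from outside, world axes, zero at the start; "ft_torque": the same for the moment, N m; "width": opening from 0.0 (shut) to 1.0 (fully open).
Only numpy, scipy, OpenCV 4.12 (cv2) and the standard library are available. Lean on these libraries where they do the work, as an engineer would, in place of code of your own. Each camera call takes 0.05 s, during which the arm holds its last target. There are 200 camera calls.

## Task

Take the longer of the two circuit boards out of its wooden stand and slide it gently, without letting it drop, down the two card guides of the blue card cage until it stands on the sprung contacts. Then swing both ejector levers inward and down until they lie fully shut over the board and hold it seated, and let go. Leave the shorter board and the other things on the bench where they are.

Things in the scene. Friction and masses are not known exactly. Their poses are not given: they have to be found in the camera images.
- long_board: the board to fit: a dark green circuit board in a thin aluminium frame, 180 mm long (its y), 80 mm high (its z), 6 mm thick (its x), standing upright on its long brass contact edge, with a black grip bar centred on top: 60 mm long, 12 mm thick, 22 mm high (80 to 102 mm above the origin). Chips stand out up to 8 mm from the +x face, no higher than 65 mm. About 0.18 to 0.35 kg. Origin: middle of the lower edge. It goes into the cage either way round
- short_board: the same kind of board with the same grip bar but only 120 mm long; it does not fit and stays where it is. Origin: middle of the lower edge
- stand_a: light wooden stand that holds the long board: 66 x 150 mm, 40 mm high, with an 8.6 mm wide slot along its y, 30 mm deep (slot floor 10 mm above the bench). Fixed. Origin: centre of the underside
- stand_b: an identical stand, holding the short board. Fixed. The two stands may have changed places
- cage: blue open-topped card cage, 130 x 260 mm, fixed to the bench. Origin: centre of the underside, on the bench. The slot for the board lies along its y through the origin; an upright aluminium guide channel at each end (from y = 79 to 93 mm either side) is 9 mm wide and 185 mm from channel floor to channel floor, top at 92 mm, above it flared plates up to 104 mm that lead the board in. Fixed things on its -x side reach 70 mm high, on its +x side 32 mm
- cage_seat (a point): point midway between the guides, 20 mm above the cage's underside: where the middle of the board's lower edge is when it is fully seated. Two sprung black contact blocks hold the board 6 mm above this until the levers press it down (about 4 N on each block to start, 8 N when seated)
- lever_left (a joint): the steel ejector lever at the cage's left end (+y of the cage). Angle in rad: 0 = swung shut, lying level and pointing inward over the slot; 1.57 = upright; up to 2.1 = leaning outward. Above 1.6 it is clear of the board's way in. It turns in the vertical plane of the slot about a level axis along the cage's x through point lever_left_hinge, stays where it is left (stiff hinge, 0.25 N m; about 8 N pushed 50 mm from the hinge while it presses the board home) and stops at 0
- lever_left_tip (a point): inner free end of the left lever, at mid-thickness, 64 mm from the hinge axis. The lever is a straight bar 14 mm wide (along the cage's x), 10 mm thick, its last 20 mm sleeved in black; a 6 mm foot under it, 16 to 26 mm from the hinge, bears on the board's top corner
- lever_left_hinge (a point): fixed point on the left lever's hinge axis: at +106 mm along the cage's y and 111 mm up in the cage's frame, 16 mm beyond the board's end
- lever_right (a joint): the steel ejector lever at the cage's right end (-y of the cage). Angle in rad: 0 = swung shut, lying level and pointing inward over the slot; 1.57 = upright; up to 2.1 = leaning outward. Above 1.6 it is clear of the board's way in. It turns in the vertical plane of the slot about a level axis along the cage's x through point lever_right_hinge, stays where it is left (stiff hinge, 0.25 N m; about 8 N pushed 50 mm from the hinge while it presses the board home) and stops at 0
- lever_right_tip (a point): inner free end of the right lever, at mid-thickness, 64 mm from the hinge axis. The lever is a straight bar 14 mm wide (along the cage's x), 10 mm thick, its last 20 mm sleeved in black; a 6 mm foot under it, 16 to 26 mm from the hinge, bears on the board's top corner
- lever_right_hinge (a point): fixed point on the right lever's hinge axis: at -106 mm along the cage's y and 111 mm up in the cage's frame, 16 mm beyond the board's end
- padlock: brass padlock lying on the bench, body 55 x 50 x 26 mm, shackle to its +x; leave alone. Origin: underside of the body
- oil_can: dark steel can 60 mm across, 100 mm high; leave alone. Origin: centre of the underside
- screwdriver: screwdriver 200 mm long lying on the bench; leave alone

How it is judged:
By the outcome, as a careful person would: the job done as asked, in the order asked, and still so for the second after the job is handed in, with the robot touching nothing.
It also fails if it takes over 61 s, if anything falls off the work surface, if the arm or the gripper's body presses on something with over 40 N, if the wrist force passes 120 N, or if a joint passes its speed limit or range.

## Working session

There is one attempt and no reset: what is moved stays moved. The work goes in short steps, Python scripts to look and compute and a tool call to move; the robot and the scene stay as the last step left them, time stands still between calls to the robot, and variables do not carry over. Pictures are saved under pics/ and viewed, about 8 in all and at most 12, crops included, and the job is handed in when it is done.

Besides the shell and the picture viewer there is one more tool, called after "Call:" as name([rows], argument=value, ...), one row to a line, values as JSON. arm_command: Moves the arm, as the interface text tells. Its arguments: {"type":"object","properties":{"deltas":{"type":"array"},"grip_force":{"type":"number"}},"required":["deltas"]}

```bash
ls; mkdir -p pics
python3 - <<'E'
from rig import *
import cv2,numpy as np
print(observe())
for n in ("scene","top"):
    p,d=snapshot(n); cv2.imwrite(f"pics/{n}0.png",p[:,:,::-1]); np.save(f"pics/{n}0.npy",d); np.save(f"pics/{n}0rgb.npy",p)
    c=calibration(n); print(n,c)
print(calibration("wrist"))
E
```

```text
pics
{'time': 0.0, 'q': array([ 6.29969795e+01,  2.83129443e+01,  7.71263668e+01, -5.08731706e-04,
        7.46301322e+01, -5.47314270e+00]), 'qvel': array([-0.06688163,  0.02005549,  0.01008518, -0.02890072, -0.06515486,
        0.01574386]), 'effort': array([-9.11459938e-04, -8.82177329e+01, -3.83887696e+01,  3.73168359e-05,
        9.91116307e-03, -7.54605765e-06]), 'tcp_pos': array([0.22921562, 0.58106274, 0.23072584]), 'eef_rot': array([-1.79930827e+02, -6.13529118e-03,  1.58470254e+02]), 'contact_force': array([-0.00545395, -0.32923487, -0.6952099 ]), 'ft_torque': array([ 0.06395719, -0.00663535,  0.00150795]), 'width': 1.0014182400503284}
scene {'mtx': array([[523.49583016,   0.        , 317.21682348],
       [  0.        , 523.49583016, 246.12146065],
       [  0.        ,   0.        ,   1.        ]]), 'pose': array([[ 0.29762843, -0.58072697,  0.75774238,  1.51293909],
       [ 0.95467052,  0.18489922, -0.23327338, -0.30424781],
       [-0.00463783,  0.7928231 ,  0.60943418,  0.83545754],
       [ 0.        ,  0.        ,  0.        ,  1.        ]])}
top {'mtx': array([[504
[... 214 characters left out ...]
      [-0.99990745, -0.00889127,  0.01029769, -0.01945361],
       [ 0.00848598,  0.184028  ,  0.98288437,  1.43561275],
       [ 0.        ,  0.        ,  0.        ,  1.        ]])}
{'mtx': array([[332.38006551,   0.        , 322.28833825],
       [  0.        , 332.38006551, 237.67213421],
       [  0.        ,   0.        ,   1.        ]]), 'hand_eye': array([[-1.82107114e-04,  9.56860140e-01,  2.90548858e-01,
         7.39031884e-02],
       [ 9.99999792e-01,  3.54148471e-04, -5.39542575e-04,
         6.93790859e-04],
       [-6.19164218e-04,  2.90548700e-01, -9.56860005e-01,
        -1.43475333e-01],
       [ 0.00000000e+00,  0.00000000e+00,  0.00000000e+00,
         1.00000000e+00]])}
```

View pics/scene0.png

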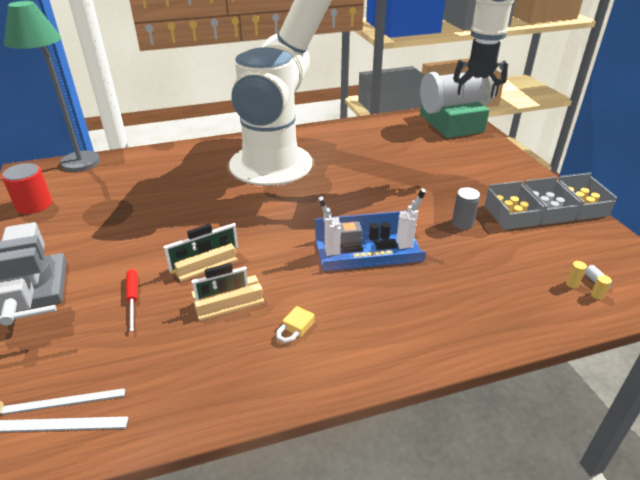

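View pics/top0.png

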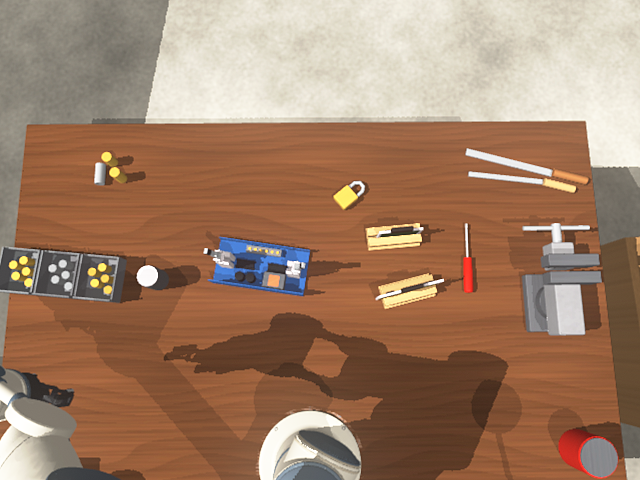

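The scene view shows the long board in the stand nearer the robot (scene ≈ (202,245), top ≈ (408,290)) and the short one in front of it. The cage is at top ≈ (262,265), with both levers leaning outward. Next I'll measure roughly from depth.

```bash
cat > h.py <<'E'
import numpy as np, cv2
from scipy.spatial.transform import Rotation as R
def T_tool(o):
    T=np.eye(4); T[:3,:3]=R.from_euler('xyz',o['eef_rot'],degrees=True).as_matrix(); T[:3,3]=o['tcp_pos']; return T
def rays(uv,mtx):
    uv=np.asarray(uv,float); x=(uv[...,0]-mtx[0,2])/mtx[0,0]; y=(uv[...,1]-mtx[1,2])/mtx[1,1]
    return np.stack([x,-y,-np.ones_like(x)],-1)
def cloud(d,mtx,pose):
    v,u=np.mgrid[:d.shape[0],:d.shape[1]]
    P=rays(np.stack([u,v],-1),mtx)*d[...,None]
    return P@pose[:3,:3].T+pose[:3,3]
def onplane(uv,mtx,pose,z):
    r=rays(uv,mtx)@pose[:3,:3].T; s=(z-pose[2,3])/r[...,2]
    return pose[:3,3]+r*s[...,None]
def fit(P):  # centre, direction (deg), extents of xy points
    (c,s,a)=cv2.minAreaRect(P[:,:2].astype(np.float32)*1000); return np.round(c,1),np.round(s,1),round(a,1)
E
python3 - <<'E'
from h import *; from rig import calibration
for n in ("top","scene"):
    c=calibration(n); d=np.load(f"pics/{n}0.npy"); rgb=np.load(f"pics/{n}0rgb.npy").astype(int)
    P=cloud(d,c["mtx"],c["pose"]); ok=d>0
    b=ok&(rgb[...,2]>1.6*rgb[...,0])&(rgb[...,2]>80)&(P[...,0]>.3)&(P[...,0]<.75)&(np.abs(P[...,1])<.4)
    b=b&(P[...,2]<.1)
    print(n,"blue",b.sum(),fit(P[b]),np.percentile(P[b][:,2],[5,50,95]))
    dark=(rgb.max(-1)<60)
    A=(P[...,0]>.35)&(P[...,0]<.75)&ok
    for nm,m in (("all>.095 right",A&(P[...,2]>.095)&(P[...,2]<.13)&(P[...,1]<-.1)&(P[...,1]>-.4)),
                 ("frame .08-.095",A&(P[...,2]>.08)&(P[...,2]<.095)&(P[...,1]<-.1)&(P[...,1]>-.4)),
                 ("levers",A&(P[...,2]>.105)&(P[...,2]<.3)&(P[...,1]>-.07)&(P[...,1]<.3))):
        nl,lab=cv2.connectedComponents(m.astype(np.uint8))
        for i in range(1,nl):
            q=P[lab==i]
            if len(q)>8: print(n,nm,len(q),q.mean(0).round(4),fit(q),q[:,2].max().round(3))
    if n=="top": 
        q=P[268:310,370:450]; m=q[...,2]>.05; print(fit(q[m]),q[m][:,2].max())
E
```

```text
top blue 2504 (array([533.1, 141.4]), array([273.7, 131.1]), 81.0) [0.00491011 0.01053947 0.06337095]
top all>.095 right 116 [ 0.616  -0.2545  0.1093] (array([ 617.4, -255.2]), array([13.6, 58.6]), 4.6) 0.117
top all>.095 right 110 [ 0.458  -0.2755  0.1099] (array([ 458.8, -276.7]), array([12.3, 60.5]), 13.8) 0.117
top frame .08-.095 25 [ 0.6212 -0.3031  0.0887] (array([ 621.2, -301.4]), array([ 6.2, 26.4]), 5.0) 0.093
top frame .08-.095 30 [ 0.6132 -0.2123  0.0889] (array([ 613.5, -212.1]), array([ 6.9, 30.3]), 4.1) 0.095
top frame .08-.095 48 [ 0.4737 -0.3371  0.0895] (array([ 473.8, -337.1]), array([ 6. , 53.6]), 14.2) 0.095
top frame .08-.095 53 [ 0.4441 -0.219   0.0887] (array([ 444.4, -219.8]), array([ 7.9, 61.9]), 12.1) 0.095
top levers 147 [0.5479 0.2435 0.1376] (array([546.5, 242.7]), array([32.1, 36.5]), 20.2) 0.176
top levers 103 [0.512  0.024  0.1389] (array([511.8,  22.9]), array([31.5, 31.8]), 70.5) 0.174
(array([ 419. , -184.7]), array([ 35.6, 375.7]), 23.5) 1.435612749359225
scene blue 2326 (array([530.9, 136.4]), array([259.6, 141.1]), 81.0) [0.00532026 0.01669988 0.06428116]
scene all>.095 right 192 [ 0.4615 -0.2739  0.1048] (array([ 459.7, -273.5]), array([17.2, 59.2]), 16.7) 0.114
scene all>.095 right 235 [ 0.6198 -0.2535  0.1051] (array([ 618.1, -253.1]), array([16.6, 60.2]), 2.4) 0.113
scene frame .08-.095 296 [ 0.4603 -0.2761  0.0865] (array([ 458.7, -273.3]), array([ 14.9, 179.9]), 13.5) 0.095
scene frame .08-.095 229 [ 0.6186 -0.2532  0.0869] (array([ 617.3, -253. ]), array([ 13.6, 119.8]), 5.2) 0.095
scene levers 212 [0.5527 0.246  0.1354] (array([552.6, 244.9]), array([36.3, 30.8]), 58.7) 0.172
scene levers 166 [0.5191 0.0243 0.1348] (array([516.7,  23.8]), array([31. , 31.2]), 77.2) 0.172
```

```bash
cat >> h.py <<'E'
def delta(o,pos,yaw,tilt=(0,0)):
    "shift (mm) and rotvec in the tool frame to reach pos with tool down at yaw (deg)"
    T=T_tool(o); G=R.from_euler('xyz',[180+tilt[0],tilt[1],yaw],degrees=True).as_matrix()
    s=T[:3,:3].T@(np.array(pos)-T[:3,3])*1000
    return s.round(1).tolist(), R.from_matrix(T[:3,:3].T@G).as_rotvec().round(4).tolist()
E
python3 - <<'E'
from h import *; from rig import *
o=observe(); print(delta(o,[.53,.14,.28],80.7))
E
```

```text
([-441.7, -300.0, -49.0], [-0.001, 0.0006, 1.3573])
```

Call:
arm_command([
  [[-50, -34, -49], [0, 0, 0.17], 85],
  [[-105, -71, -49], [0, 0, 0.34], 85],
  [[-160, -109, -49], [0, 0, 0.51], 85],
  [[-215, -146, -49], [0, 0, 0.68], 85],
  [[-270, -183, -49], [0, 0, 0.85], 85],
  [[-325, -221, -49], [0, 0, 1.02], 85],
  [[-380, -258, -49], [0, 0, 1.19], 85],
  [[-442, -300, -49], [-0.001, 0, 1.357], 85],
])

```text
time: 1.1
tcp_pos: [0.5038, 0.1784, 0.2802]
eef_rot: [180.0, -0.0, 80.4]
contact_force: [0.6, 0.8, -0.5]
width: 0.993
```

Call:
arm_command([
  [[0, 0, 0], [0, 0, 0], 85],
  [[0, 0, 0], [0, 0, 0], 85],
  [[0, 0, 0], [0, 0, 0], 85],
  [[0, 0, 0], [0, 0, 0], 85],
  [[0, 0, 0], [0, 0, 0], 85],
  [[0, 0, 0], [0, 0, 0], 85],
  [[0, 0, 0], [0, 0, 0], 85],
  [[0, 0, 0], [0, 0, 0], 85],
])

```text
time: 2.1
tcp_pos: [0.503, 0.1803, 0.2803]
eef_rot: [180.0, -0.0, 80.7]
contact_force: [0.4, -0.5, 0.3]
width: 0.995
```

```bash
cat > look.py <<'E'
import sys; from h import *; from rig import *
def look(name):
    o=observe(); p,d=snapshot("wrist"); c=calibration("wrist")
    pose=T_tool(o)@c["hand_eye"]; cv2.imwrite(f"pics/{name}.png",p[:,:,::-1])
    np.savez(f"pics/{name}.npz",p=p,d=d,pose=pose,mtx=c["mtx"])
    print(o["time"],o["tcp_pos"].round(4),o["eef_rot"].round(2)); return o
if __name__=="__main__": look(sys.argv[1])
E
python3 look.py cage1
```

```text
2.1 [0.503  0.1803 0.2803] [ 1.7996e+02 -3.0000e-02  8.0720e+01]
```

View pics/cage1.png

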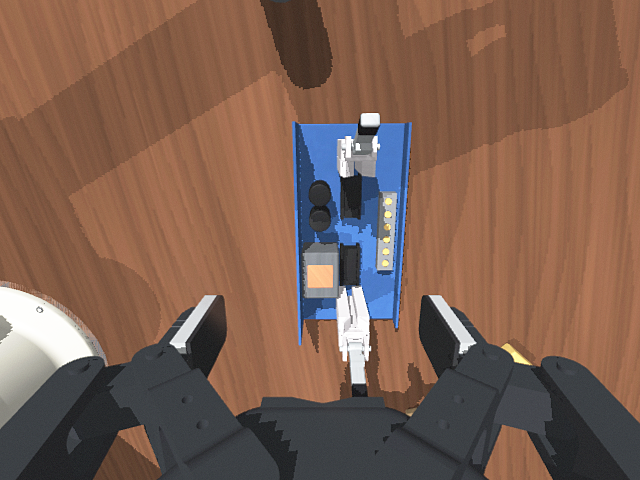

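Wrist view: the cage walls run between columns 297 and 408. The left lever tip is at (369,120) and the right tip at (357,390). The guides are near (358,158) and (352,315), and the black contact blocks at (351,195) and (350,265).

Run:
```python
from h import *
z=np.load("pics/cage1.npz"); P=cloud(z["d"],z["mtx"],z["pose"]); rgb=z["p"].astype(int); d=z["d"]
b=(d>0)&(rgb[...,2]>1.6*rgb[...,0])&(rgb[...,2]>80)
b[360:]=0
print("blue",fit(P[b]))
fl=b&(P[...,2]<.02); print("floor",fit(P[fl]), np.median(P[fl][:,2])); w=b&(P[...,2]>.03); print("wall",fit(P[w]),P[w][:,2].max())
roi=np.zeros_like(b); roi[100:410,325:395]=1
for lo,hi in ((.02,.06),(.08,.1),(.1,.115),(.115,.13),(.13,.15),(.15,.19)):
    m=((d>0)&roi&(P[...,2]>lo)&(P[...,2]<hi)).astype(np.uint8)
    nl,lab=cv2.connectedComponents(m)
    for i in range(1,nl):
        q=P[lab==i]
        if len(q)>25: print(lo,hi,len(q),(q.mean(0)*1000).round(1),fit(q))
```

```text
blue (array([530.3, 119.9]), array([291.4, 144.5]), 81.0)
floor (array([530.3, 119.9]), array([291.4, 144.5]), 81.0) 0.01081849426057438
wall (array([531.8, 135.8]), array([259.5, 130.3]), 81.0) 0.17160545455339443
0.02 0.06 36 [529.8 232.3  42.4] (array([530. , 232.8]), array([33.2,  0.4]), 81.1)
0.02 0.06 30 [549.2 217.5  42.9] (array([549.3, 217.7]), array([10.5,  0.3]), 80.7)
0.02 0.06 851 [538.8 180.6  25.4] (array([538.9, 180.5]), array([55. , 24.5]), 81.8)
0.02 0.06 105 [511.1 193.3  50. ] (array([511.6, 191.8]), array([21.6,  6.1]), 80.9)
0.02 0.06 1256 [575.6 130.1  25. ] (array([576.2, 129.1]), array([99.8, 20.6]), 81.1)
0.02 0.06 113 [506.6 164.5  47.9] (array([507.1, 162.7]), array([21. ,  6.4]), 80.8)
0.02 0.06 1165 [507.6  84.4  49. ] (array([508.7,  79.3]), array([43.9, 95.9]), 12.3)
0.02 0.06 744 [524.7  93.   25.2] (array([524.7,  91.4]), array([56.7, 24.8]), 81.5)
0.08 0.1 75 [529.9 229.4  90.7] (array([530.8, 232.4]), array([34.1,  2.2]), 80.9)
0.08 0.1 115 [551.2 219.4  94.9] (array([551.9, 220.8]), array([17.4,  5.2]), 82.5)
0.08 0.1 66 [538.5 221.1  96.3] (array
[... 279 characters left out ...]
37.2, 33.6]), 81.9)
0.115 0.13 137 [537.7 242.5 119.6] (array([538.1, 242.6]), array([17.3,  7.8]), 85.5)
0.115 0.13 92 [559.6 238.4 119.7] (array([560.2, 238.8]), array([17.3,  5. ]), 79.8)
0.115 0.13 70 [503.5  33.7 119.4] (array([503.4,  33.1]), array([19.6,  3.4]), 81.4)
0.115 0.13 221 [519.3  32.4 119.1] (array([518.6,  29.4]), array([18.5, 22.6]), 86.3)
0.13 0.15 299 [547.5 242.7 139.7] (array([548.8, 245.3]), array([20.1, 13.8]), 81.5)
0.13 0.15 342 [514.3  29.7 140.1] (array([514.3,  26.9]), array([20.6, 14.1]), 81.1)
0.15 0.19 493 [549.9 256.9 167.5] (array([550.4, 256.6]), array([16.5, 14.1]), 80.7)
0.15 0.19 283 [513.1  21.3 159.8] (array([512.6,  21. ]), array([15.6,  9.4]), 5.0)
```

```bash
python3 -c "
import cv2;p=cv2.imread('pics/cage1.png')[100:400,290:420];cv2.imwrite('pics/cage1c.png',cv2.resize(p.transpose(1,0,2)[::-1].copy(),None,fx=2.6,fy=2.6,interpolation=cv2.INTER_CUBIC))"
```

```text
(no output)
```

View pics/cage1c.png

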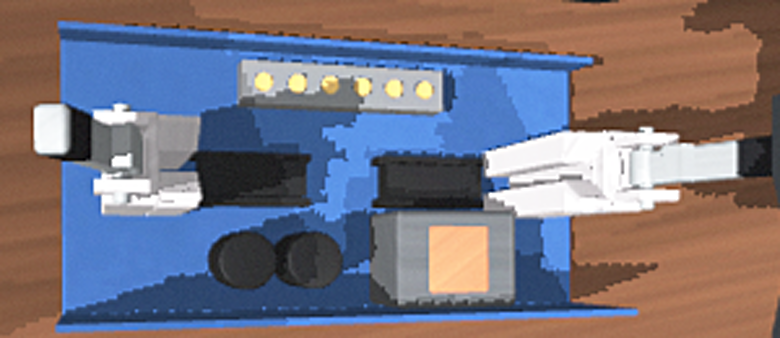

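Cage estimates from the contact blocks, walls and levers agree: centre (531.7, 136.0) mm, yaw −9.0°, with both levers open. Next is the board.

Run:
```python
from h import *; from rig import *
print(delta(observe(),[.49,-.26,.25],104.1))
```

```text
([-436.6, 58.2, 30.1], [0.0009, -0.0004, -0.4081])
```

Call:
arm_command([
  [[-60, 4, 10], [0, 0, -0.05], 85],
  [[-120, 8, 20], [0, 0, -0.1], 85],
  [[-180, 12, 30], [0, 0, -0.15], 85],
  [[-240, 16, 30], [0, 0, -0.2], 85],
  [[-300, 20, 30], [0, 0, -0.26], 85],
  [[-360, 24, 30], [0, 0, -0.32], 85],
  [[-420, 28, 30], [0, 0, -0.38], 85],
  [[-456, 30, 30], [0, 0, -0.408], 85],
])

```text
time: 3.15
tcp_pos: [0.4585, -0.2774, 0.25]
eef_rot: [179.9, 0.0, 104.1]
contact_force: [-0.8, 0.7, -0.4]
width: 0.996
```

Call:
arm_command([
  [[-30, 3, 0], [0, 0, 0], 85],
  [[-60, 6, 0], [0, 0, 0], 85],
  [[-60, 6, 0], [0, 0, 0], 85],
  [[-60, 6, 0], [0, 0, 0], 85],
  [[-60, 6, 0], [0, 0, 0], 85],
  [[-60, 6, 0], [0, 0, 0], 85],
  [[-60, 6, 0], [0, 0, 0], 85],
  [[-60, 6, 0], [0, 0, 0], 85],
])

```text
time: 4.15
tcp_pos: [0.4795, -0.3312, 0.2501]
eef_rot: [179.9, -0.0, 104.1]
contact_force: [0.5, 0.1, -0.1]
width: 0.996
```

```bash
python3 look.py board1
python3 - <<'E'
from h import *
z=np.load("pics/board1.npz"); P=cloud(z["d"],z["mtx"],z["pose"]); rgb=z["p"].astype(int); d=z["d"]
A=(d>0)&(np.hypot(P[...,0]-.459,P[...,1]+.275)<.12)&(np.arange(480)[:,None]<380)
for lo,hi in ((.03,.05),(.082,.096),(.1,.125)):
    m=(A&(P[...,2]>lo)&(P[...,2]<hi)).astype(np.uint8); nl,lab=cv2.connectedComponents(m)
    for i in range(1,nl):
        q=P[lab==i]; v,u=np.where(lab==i)
        if len(q)>25: print(lo,len(q),(q.mean(0)*1000).round(1),fit(q),np.median(q[:,2]),u.min(),u.max(),v.min(),v.max())
E
```

```text
4.15 [ 0.4795 -0.3312  0.2501] [ 1.7995e+02 -1.0000e-02  1.0410e+02]
0.03 2771 [ 441.7 -275.9   40.7] (array([ 443.6, -281. ]), array([ 21. , 149.6]), 14.0) 0.04074520911806223 288 310 75 224
0.03 2809 [ 473.7 -267.9   40.7] (array([ 474.1, -273.2]), array([ 21.8, 149.1]), 14.4) 0.04074585256495794 319 341 75 224
0.082 565 [ 443.7 -216.5   90.7] (array([ 443.7, -216.2]), array([ 6. , 58.7]), 14.0) 0.09081061538151208 310 317 40 117
0.082 390 [ 472.9 -332.9   90.8] (array([ 473.1, -334.3]), array([ 5.7, 56.2]), 13.8) 0.0907715974102371 311 317 192 250
0.1 1065 [ 458.2 -273.8  112.3] (array([ 458.2, -275. ]), array([11.7, 58.8]), 14.0) 0.11244039411944279 306 320 118 191
```

View pics/board1.png

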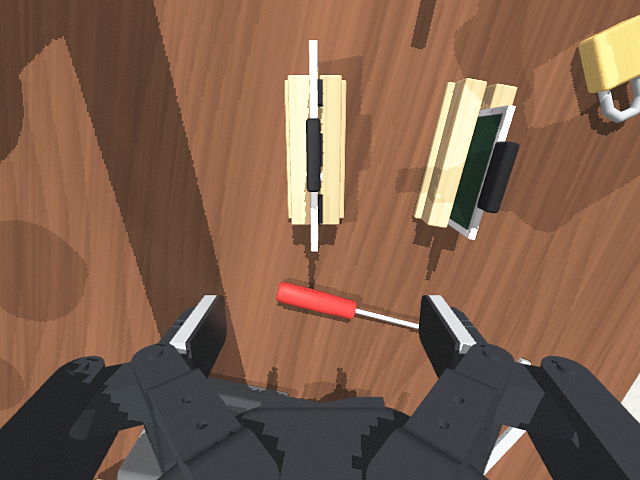

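The bar top is centred at (458.2, −275.0, 112.4) mm, yaw 14.0°, and the frame length measures 179 mm, matching the long board. In the image the bar is at (313,155). I'll go down to grasp it.

Run:
```python
from h import *; from rig import *
print(delta(observe(),[.4582,-.2750,.085],104.0))
```

```text
([59.7, -7.1, 165.1], [0.0009, -0.0002, 0.0018])
```

Call:
arm_command([
  [[30, -3.5, 10], [0, 0, 0], 60],
  [[60, -7, 40], [0, 0, 0], 60],
  [[60, -7, 80], [0, 0, 0], 60],
  [[60, -7, 120], [0, 0, 0], 60],
  [[60, -7, 145], [0, 0, 0], 60],
  [[60, -7, 160], [0.001, 0, 0.002], 60],
  [[60, -7, 165], [0.001, 0, 0.002], 60],
  [[60, -7, 165], [0.001, 0, 0.002], 60],
])

```text
time: 5.2
tcp_pos: [0.4585, -0.275, 0.0854]
eef_rot: [180.0, 0.0, 104.0]
contact_force: [0.4, -0.6, 0.5]
width: 0.705
```

Run:
```python
from h import *; from rig import *
o=observe(); print(o['tcp_pos'],o['eef_rot'],o['contact_force'],delta(o,[.4582,-.2750,.085],104.0))
```

```text
[ 0.45847974 -0.27498983  0.0854394 ] [1.79986086e+02 1.06014631e-02 1.03978227e+02] [ 0.40052892 -0.56848403  0.46737628] ([0.1, -0.3, 0.4], [0.0002, 0.0002, -0.0004])
```

Call:
arm_command([
  [[0, 0, 0], [0, 0, 0], 30],
  [[0, 0, 0], [0, 0, 0], 15],
  [[0, 0, 0], [0, 0, 0], 8],
  [[0, 0, 0], [0, 0, 0], 8],
  [[0, 0, 0], [0, 0, 0], 8],
  [[0, 0, 0], [0, 0, 0], 8],
  [[0, 0, 0], [0, 0, 0], 8],
  [[0, 0, 0], [0, 0, 0], 8],
], grip_force=60)

```text
time: 6.2
tcp_pos: [0.4583, -0.275, 0.0856]
eef_rot: [180.0, 0.0, 104.0]
contact_force: [-1.9, 0.8, 7.9]
width: 0.131
```

Call:
arm_command([
  [[0, 0, -4], [0, 0, 0], 8],
  [[0, 0, -15], [0, 0, 0], 8],
  [[0, 0, -35], [0, 0, 0], 8],
  [[0, 0, -65], [0, 0, 0], 8],
  [[0, 0, -105], [0, 0, 0], 8],
  [[0, 0, -145], [0, 0, 0], 8],
  [[0, 0, -180], [0, 0, 0], 8],
  [[0, 0, -204], [0, 0, 0], 8],
])

```text
time: 7.2
tcp_pos: [0.4583, -0.2748, 0.2914]
eef_rot: [179.9, 0.1, 104.0]
contact_force: [0.6, -0.7, -3.9]
width: 0.127
```

```bash
python3 - <<'E'
from h import *; from rig import *
o=observe(); print(o['tcp_pos'],o['eef_rot'],o['contact_force'],o['ft_torque'],o['width'],delta(o,[.5317,.136,.29],81.0))
E
python3 look.py held
python3 - <<'E'
from h import *
z=np.load("pics/held.npz"); from rig import *
P=cloud(z["d"],z["mtx"],z["pose"]); T=np.linalg.inv(T_tool(observe())); Q=P@T[:3,:3].T+T[:3,3]; d=z["d"]
# frame top edge, in tool frame, board side toward camera
rgb=z["p"].astype(int)
for nm,m in (("camside",(Q[...,0]>.033)),("far",(Q[...,0]<-.033))):
    m=m&(d>0)&(np.abs(Q[...,1])<.006)&(np.abs(Q[...,2])<.02)&(np.abs(Q[...,0])<.12)
    q=Q[m]; print(nm,len(q)); 
    if len(q)>9: print((q.mean(0)*1000).round(1),(q.min(0)*1000).round(1),(q.max(0)*1000).round(1),np.polyfit(q[:,0],q[:,2],1).round(4),np.polyfit(q[:,0],q[:,1],1).round(4))
E
```

```text
[ 0.45827695 -0.27478807  0.2914333 ] [1.79941244e+02 6.79419973e-02 1.03983198e+02] [ 0.56641483 -0.74393617 -3.86057941] [-0.05073476 -0.02820575  0.0054132 ] 0.12697695244444437 ([380.9, 170.5, 1.2], [0.0012, 0.001, 0.4011])
7.2 [ 0.4583 -0.2748  0.2914] [1.7994e+02 7.0000e-02 1.0398e+02]
camside 2338
[62.6  0.4 -0.9] [33.  -3.1 -5.3] [90.5  5.9 17. ] [-0.0616  0.003 ] [-0.0189  0.0016]
far 161
[-52.9   0.7   0.2] [-66.3  -2.9  -3.6] [-47.    6.   16.5] [-1.1538 -0.0608] [-0.3105 -0.0157]
```

View pics/held.png

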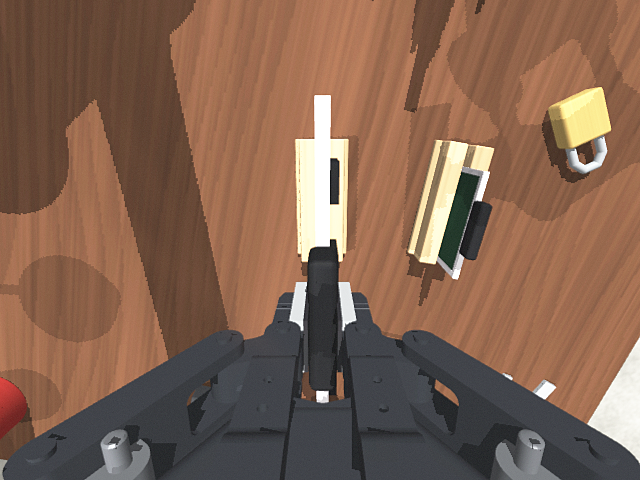

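Call:
arm_command([
  [[15, 7, 0], [0, 0, 0.02], 8],
  [[50, 22, 0], [0, 0, 0.06], 8],
  [[95, 42, 0], [0, 0, 0.1], 8],
  [[145, 65, 0], [0, 0, 0.15], 8],
  [[195, 87, 0], [0, 0, 0.2], 8],
  [[245, 110, 0], [0, 0, 0.26], 8],
  [[290, 130, 0], [0, 0, 0.31], 8],
  [[335, 150, 0], [0, 0, 0.355], 8],
])

```text
time: 8.25
tcp_pos: [0.5226, 0.0882, 0.2889]
eef_rot: [-180.0, -0.0, 83.6]
contact_force: [1.8, -0.2, -3.0]
width: 0.125
```

Run:
```python
from h import *; from rig import *
o=observe(); print(o['tcp_pos'],o['width'],delta(o,[.5317,.136,.29],81.0))
z=np.load("pics/held.npz"); P=cloud(z["d"],z["mtx"],z["pose"])
T=np.eye(4);T[:3,:3]=R.from_euler('xyz',[179.941,.068,103.983],degrees=True).as_matrix();T[:3,3]=[.45828,-.27479,.29143];T=np.linalg.inv(T)
Q=P@T[:3,:3].T+T[:3,3];m=(z["d"]>0)&(np.abs(Q[...,1])<.008)&(np.abs(Q[...,2]+.005)<.004)&(Q[...,0]>.034)&(Q[...,0]<.1)&(z["p"].min(-1)>150)
q=Q[m]*1000;print(len(q),fit(q),np.polyfit(q[:,0],q[:,2],1),np.polyfit(q[:,0],q[:,1],1),q.max(0))
```

```text
[0.52260149 0.08822663 0.28894211] 0.12511382404713345 ([48.5, 3.7, -1.1], [-0.0005, -0.0001, 0.0447])
2025 (array([61898. ,   505.2]), array([55707.5,  5965.2]), 0.1) [-8.40389849e-04 -5.18208600e+00] [-0.00372437  0.74559309] [89.75530027  3.52826619 -3.34597351]
```

Call:
arm_command([
  [[30, 2, 0], [0, 0, 0.025], 8],
  [[45, 3, 0], [0, 0, 0.04], 8],
  [[48, 3.5, 5], [0, 0, 0.045], 8],
  [[48, 3.5, 25], [0, 0, 0.045], 8],
  [[48, 3.5, 50], [0, 0, 0.045], 8],
  [[48, 3.5, 75], [0, 0, 0.045], 8],
  [[48, 3.5, 88], [0, 0, 0.045], 8],
  [[48, 3.5, 88], [0, 0, 0.045], 8],
])

```text
time: 9.25
tcp_pos: [0.5312, 0.1334, 0.2005]
eef_rot: [-179.9, 0.0, 81.0]
contact_force: [0.6, -0.2, -2.5]
width: 0.127
```

```bash
python3 look.py ins1;  python3 - <<'E'
from h import *; from rig import *
o=observe(); print(o['contact_force'],o['width'],delta(o,[.5312,.136,.19],81.0))
E
```

```text
9.25 [0.5312 0.1334 0.2005] [-1.799e+02  2.000e-02  8.104e+01]
[-0.88464631 -0.131012   -2.26364147] 0.12794097154384634 ([2.3, -0.9, 11.3], [-0.0003, -0.0001, 0.0008])
```

View pics/ins1.png

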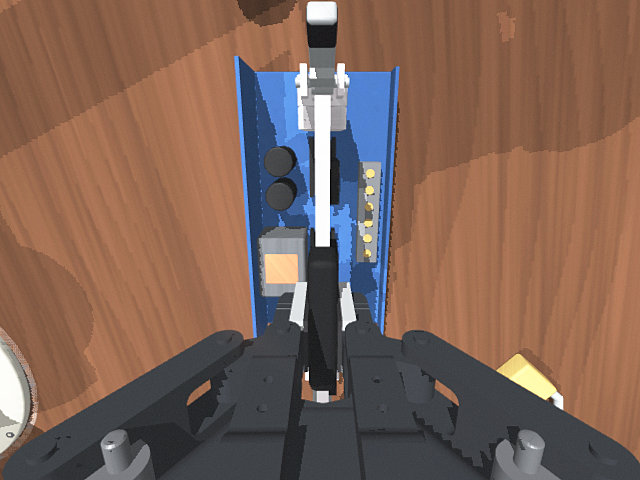

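The board edge (col 322), flare (322,115) and left lever (322,15) line up. I'll centre along the slot and start down into the guides.

Call:
arm_command([
  [[2.3, 0, 0], [0, 0, 0], 8],
  [[2.3, 0, 4], [0, 0, 0], 8],
  [[2.3, 0, 9], [0, 0, 0], 8],
  [[2.3, 0, 15], [0, 0, 0], 8],
  [[2.3, 0, 21], [0, 0, 0], 8],
  [[2.3, 0, 27], [0, 0, 0], 8],
  [[2.3, 0, 33], [0, 0, 0], 8],
  [[2.3, 0, 38], [0, 0, 0], 8],
])

```text
time: 10.3
tcp_pos: [0.5319, 0.1361, 0.1626]
eef_rot: [-180.0, -0.0, 81.1]
contact_force: [0.4, 0.9, -2.7]
width: 0.125
```

Run:
```python
from h import *; from rig import *
for i in range(1):
    o=observe(); print(o['contact_force'].round(2),o['ft_torque'].round(3),o['tcp_pos'].round(4),delta(o,[.5312,.136,.104],81.0))
```

```text
[ 0.37  0.87 -2.73] [ 0.055 -0.022  0.07 ] [0.5319 0.1361 0.1626] ([-0.2, -0.7, 58.6], [-0.0005, -0.0001, 0.0011])
```

Call:
arm_command([
  [[0, 0, 6], [0, 0, 0], 8],
  [[0, 0, 13], [0, 0, 0], 8],
  [[0, 0, 21], [0, 0, 0], 8],
  [[0, 0, 29], [0, 0, 0], 8],
  [[0, 0, 37], [0, 0, 0], 8],
  [[0, 0, 45], [0, 0, 0], 8],
  [[0, 0, 51], [0, 0, 0], 8],
  [[0, 0, 56], [0, 0, 0], 8],
])

```text
time: 11.3
tcp_pos: [0.532, 0.1361, 0.1067]
eef_rot: [-180.0, -0.0, 81.1]
contact_force: [0.8, -0.4, -2.3]
width: 0.125
```

Call:
arm_command([
  [[0, 0, 1.5], [0, 0, 0], 8],
  [[0, 0, 3], [0, 0, 0], 8],
  [[0, 0, 4], [0, 0, 0], 8],
  [[0, 0, 5], [0, 0, 0], 8],
  [[0, 0, 5.5], [0, 0, 0], 8],
  [[0, 0, 6], [0, 0, 0], 8],
  [[0, 0, 6.3], [0, 0, 0], 8],
  [[0, 0, 6.3], [0, 0, 0], 8],
])

```text
time: 12.3
tcp_pos: [0.5322, 0.1362, 0.101]
eef_rot: [180.0, -0.0, 81.1]
contact_force: [-0.9, -0.1, 4.8]
width: 0.131
```

Run:
```python
from h import *; from rig import *
o=observe(); print(o['contact_force'].round(2),o['ft_torque'].round(3),o['tcp_pos'].round(4))
p,d=snapshot("scene"); cv2.imwrite("pics/s1.png",cv2.resize(p[170:290,290:450,::-1],None,fx=4,fy=4,interpolation=cv2.INTER_CUBIC))
```

```text
[-0.89 -0.06  4.83] [ 0.006  0.195 -0.011] [0.5322 0.1362 0.101 ]
```

View pics/s1.png

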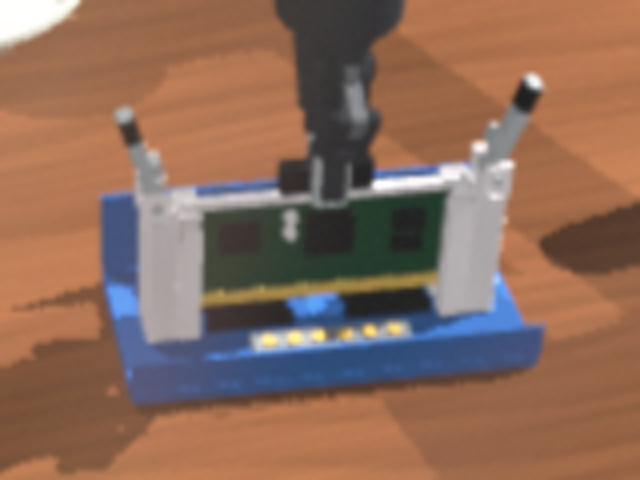

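The board stands on the contacts, with about +7.6 N support relative to when it was hanging. Both levers are still open. I'll release and go up.

Call:
arm_command([
  [[0, 0, 0], [0, 0, 0], 14],
  [[0, 0, 0], [0, 0, 0], 20],
  [[0, 0, 0], [0, 0, 0], 30],
  [[0, 0, 0], [0, 0, 0], 40],
  [[0, 0, -2], [0, 0, 0], 40],
  [[0, 0, -20], [0, 0, 0], 40],
  [[0, 0, -50], [0, 0, 0], 40],
  [[0, 0, -100], [0, 0, 0], 40],
])

```text
time: 13.35
tcp_pos: [0.5311, 0.136, 0.2009]
eef_rot: [-179.8, 0.0, 81.1]
contact_force: [0.9, 1.2, 0.2]
width: 0.468
```

```bash
cat > cg.py <<'E'
import sys; from h import *; from rig import *
# pose of TCP in the cage frame (mm), force in cage frame
C=np.array([.5317,.136,0]); Rc=R.from_euler('z',-9,degrees=True).as_matrix()
o=observe(); print(round(o['time'],2),'cage xyz',((o['tcp_pos']-C)@Rc*1000).round(1),'F',(o['contact_force']@Rc).round(1),'rot',o['eef_rot'].round(2),'w',round(o['width'],3))
E
python3 cg.py; python3 look.py rel
python3 - <<'E'
from h import *
z=np.load("pics/rel.npz"); C=np.array([.5317,.136,0]); Rc=R.from_euler('z',-9,degrees=True).as_matrix()
Q=(cloud(z["d"],z["mtx"],z["pose"])-C)@Rc*1000; d=z["d"]
m=(d>0)&(abs(Q[...,0])<12)&(Q[...,1]>100)&(Q[...,1]<150)&(Q[...,2]>118)&(Q[...,2]<185)
m[300:]=0; q=Q[m]
for lo in range(118,185,6):
    s=q[(q[:,2]>=lo)&(q[:,2]<lo+6)]
    if len(s)>5: print(lo,len(s),s.mean(0).round(1),np.ptp(s[:,0]).round(1),s[:,1].min().round(1),s[:,1].max().round(1))
m=(d>0)&(abs(Q[...,0])<3)&(Q[...,1]>35)&(Q[...,1]<80)&(Q[...,2]>90)&(Q[...,2]<125);m[330:]=0
print("frame top",np.median(Q[m],0),m.sum(), np.polyfit(Q[m][:,1],Q[m][:,2],1))
E
```

```text
13.35 cage xyz [-6.000e-01 -1.000e-01  2.009e+02] F [0.7 1.4 0.2] rot [-1.7983e+02  4.0000e-02  8.1060e+01] w 0.468
13.35 [0.5311 0.136  0.2009] [-1.7983e+02  4.0000e-02  8.1060e+01]
118 220 [ -0.2 107.3 119.9] 23.8 100.1 115.1
130 119 [ -0.4 101.5 133.4] 14.0 100.3 110.1
136 459 [ -0.  106.7 139.1] 13.8 101.9 112.1
142 159 [ -0.4 111.9 145.1] 14.0 110.3 114.5
148 182 [ -0.  113.9 150.9] 13.8 112.2 116.3
154 191 [-1.000e-01  1.158e+02  1.571e+02] 14.2 114.1 117.7
160 245 [ -0.2 117.8 163.1] 14.3 116.1 120.8
166 520 [ -0.2 123.6 170.1] 14.2 117.6 130.6
172 437 [ -0.2 124.1 172.9] 13.6 119.9 129.8
frame top [-2.93210745e-02  5.83891745e+01  1.06875681e+02] 526 [1.02002569e-03 1.06793061e+02]
```

Board top edge is at 106.8 mm and level, as expected (106). The left lever is at about 1.89 rad with its outer edge at y'=131. I'll shut the fingers and go outside the left lever.

Call:
arm_command([
  [[40, 0, -4], [0, 0, 0], 0],
  [[90, 0, -4], [0, 0, 0], 0],
  [[135, 0, -4], [0, 0, 0], 0],
  [[152, 0, -2], [0, 0, 0], 0],
  [[152, 0, 10], [0, 0, 0], 0],
  [[152, 0, 25], [0, 0, 0], 0],
  [[152, 0, 41], [0, 0, 0], 0],
  [[152, 0, 41], [0, 0, 0], 0],
], grip_force=60)

```text
time: 14.4
tcp_pos: [0.5548, 0.2851, 0.1581]
eef_rot: [-179.8, 0.1, 81.0]
contact_force: [0.4, -0.7, -0.1]
width: 0.001
```

```bash
python3 cg.py
```

```text
14.4 cage xyz [ -0.5 150.9 158.1] F [ 0.5 -0.6 -0.1] rot [-1.7984e+02  8.0000e-02  8.1010e+01] w 0.001
```

Call:
arm_command([
  [[-8, 0, -1], [0, 0, 0], 0],
  [[-15, 0, -3], [0, 0, 0], 0],
  [[-22, 0, -4], [0, 0, 0], 0],
  [[-29, 0, -5], [0, 0, 0], 0],
  [[-36, 0, -5], [0, 0, 0], 0],
  [[-43, 0, -4.4], [0, 0, 0], 0],
  [[-50, 0, -3], [0, 0, 0], 0],
  [[-55.6, 0, -0.6], [0, 0, 0], 0],
])

```text
time: 15.4
tcp_pos: [0.5472, 0.2308, 0.1606]
eef_rot: [180.0, -0.0, 81.1]
contact_force: [0.5, 2.2, 6.5]
width: -0.001
```

```bash
python3 cg.py
```

```text
15.4 cage xyz [  0.5  96.  160.6] F [0.1 2.3 6.5] rot [ 1.7997e+02 -2.0000e-02  8.1060e+01] w -0.001
```

Call:
arm_command([
  [[-6, 0, 3.4], [0, 0, 0], 0],
  [[-11, 0, 7], [0, 0, 0], 0],
  [[-16, 0, 11.5], [0, 0, 0], 0],
  [[-20, 0, 16.2], [0, 0, 0], 0],
  [[-23.5, 0, 22], [0, 0, 0], 0],
  [[-26.6, 0, 27.5], [0, 0, 0], 0],
  [[-28, 0, 31], [0, 0, 0], 0],
  [[-29, 0, 35], [0, 0, 0], 0],
])

```text
time: 16.4
tcp_pos: [0.5424, 0.2016, 0.1255]
eef_rot: [-180.0, 0.1, 81.1]
contact_force: [-1.1, -4.3, 7.9]
width: 0.002
```

```bash
python3 cg.py
```

```text
16.4 cage xyz [  0.3  66.4 125.5] F [-0.4 -4.4  7.9] rot [-1.800e+02  6.000e-02  8.106e+01] w 0.002
```

Call:
arm_command([
  [[0, 0, 2], [0, 0, 0], 0],
  [[-0.5, 0, 4], [0, 0, 0], 0],
  [[-1, 0, 6], [0, 0, 0], 0],
  [[-1, 0, 7.5], [0, 0, 0], 0],
  [[-1, 0, 9], [0, 0, 0], 0],
  [[-1, 0, 10.5], [0, 0, 0], 0],
  [[-1, 0, 11.5], [0, 0, 0], 0],
  [[-1, 0, 11.5], [0, 0, 0], 0],
])

```text
time: 17.4
tcp_pos: [0.5423, 0.2, 0.1157]
eef_rot: [179.9, 0.1, 81.1]
contact_force: [-8.9, -12.9, 38.9]
width: 0.002
```

```bash
python3 cg.py
```

```text
17.4 cage xyz [  0.5  64.9 115.7] F [ -6.8 -14.2  38.9] rot [1.7994e+02 9.0000e-02 8.1080e+01] w 0.002
```

Call:
arm_command([
  [[0, 0, -5], [0, 0, 0], 0],
  [[0, 0, -25], [0, 0, 0], 0],
  [[0, 0, -60], [0, 0, 0], 0],
  [[-20, 0, -95], [0, 0, 0], 0],
  [[-65, 0, -100], [0, 0, 0], 0],
  [[-115, 0, -100], [0, 0, 0], 0],
  [[-165, 0, -100], [0, 0, 0], 0],
  [[-213, 0, -100], [0, 0, 0], 0],
])

```text
time: 18.4
tcp_pos: [0.5082, -0.0106, 0.2136]
eef_rot: [-179.9, 0.0, 81.1]
contact_force: [0.7, -0.2, -1.0]
width: -0.0
```

```bash
python3 cg.py; python3 look.py lev1
python3 - <<'E'
from h import *; from rig import *
c=calibration("scene"); p,d=snapshot("scene"); cv2.imwrite("pics/s2.png",cv2.resize(p[170:290,290:450,::-1],None,fx=4,fy=4,interpolation=cv2.INTER_CUBIC))
C=np.array([.5317,.136,0]); Rc=R.from_euler('z',-9,degrees=True).as_matrix()
z=np.load("pics/lev1.npz")
for n,Q,dd in (("scene",cloud(d,c["mtx"],c["pose"]),d),("wrist",cloud(z["d"],z["mtx"],z["pose"]),z["d"])):
    Q=(Q-C)@Rc*1000
    for sg,nm in ((1,"left"),(-1,"right")):
        m=(dd>0)&(abs(Q[...,0])<9)&(sg*Q[...,1]>36)&(sg*Q[...,1]<140)&(Q[...,2]>109)&(Q[...,2]<185)
        q=Q[m]; print(n,nm,len(q))
        for lo in range(36,140,8):
            s=q[(sg*q[:,1]>=lo)&(sg*q[:,1]<lo+8)]
            if len(s)>5: print(lo,len(s),np.median(s[:,2]).round(1),s[:,2].max().round(1))
E
```

```text
18.4 cage xyz [  -0.3 -148.5  213.6] F [ 0.7 -0.1 -1. ] rot [-1.7994e+02  2.0000e-02  8.1070e+01] w -0.0
18.4 [ 0.5082 -0.0106  0.2136] [-1.7994e+02  2.0000e-02  8.1070e+01]
scene left 122
44 14 113.3 117.1
52 15 114.0 115.0
60 12 114.6 117.0
68 17 113.4 116.3
76 16 113.6 115.9
84 14 113.7 116.9
92 11 114.7 119.2
100 13 115.6 118.2
108 6 116.6 116.9
scene right 121
100 28 129.2 139.1
108 37 134.0 157.7
116 40 157.7 173.2
124 13 165.9 169.1
wrist left 0
wrist right 1440
92 21 112.9 115.8
100 370 136.6 141.1
108 400 148.0 161.5
116 456 170.3 175.3
124 193 172.4 174.5
```

View pics/s2.png

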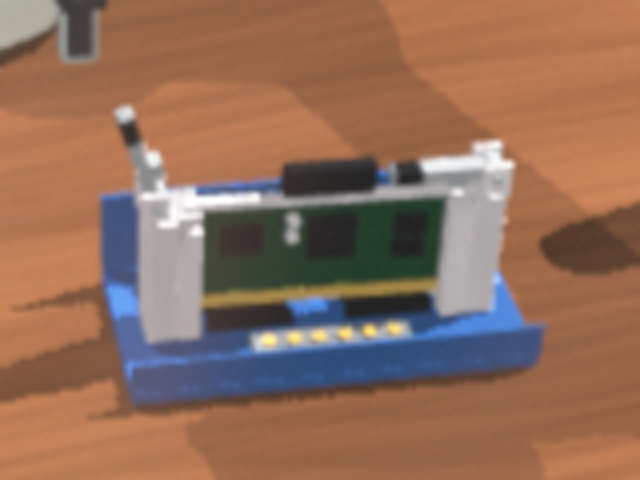

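The left lever lies level (tops ≈114–116 mm along its length). Now the right lever, mirrored.

Call:
arm_command([
  [[-3, 0, 15], [0, 0, 0], 0],
  [[-3, 0, 40], [0, 0, 0], 0],
  [[-3, 0, 55], [0, 0, 0], 0],
  [[3, 0, 54], [0, 0, 0], 0],
  [[10, 0, 53], [0, 0, 0], 0],
  [[17, 0, 52], [0, 0, 0], 0],
  [[23, 0, 51], [0, 0, 0], 0],
  [[27, 0, 50.5], [0, 0, 0], 0],
])

```text
time: 19.5
tcp_pos: [0.5134, 0.0184, 0.1639]
eef_rot: [180.0, 0.0, 81.1]
contact_force: [-1.6, -5.0, -3.0]
width: 0.0
```

```bash
python3 cg.py
```

```text
19.5 cage xyz [   0.3 -119.   163.9] F [-0.8 -5.2 -3. ] rot [1.7999e+02 1.0000e-02 8.1100e+01] w 0.0
```

Call:
arm_command([
  [[6, 0, 0], [0, 0, 0], 0],
  [[12, 0, 0.6], [0, 0, 0], 0],
  [[18, 0, 2], [0, 0, 0], 0],
  [[24, 0, 4.4], [0, 0, 0], 0],
  [[30, 0, 7.5], [0, 0, 0], 0],
  [[35, 0, 11.2], [0, 0, 0], 0],
  [[40, 0, 16], [0, 0, 0], 0],
  [[44, 0, 20.5], [0, 0, 0], 0],
])

```text
time: 20.5
tcp_pos: [0.5207, 0.0621, 0.1432]
eef_rot: [180.0, -0.0, 81.1]
contact_force: [-1.8, -0.6, 5.9]
width: 0.002
```

```bash
python3 cg.py
```

```text
20.5 cage xyz [  0.7 -74.8 143.2] F [-1.7 -0.9  5.9] rot [ 1.7996e+02 -4.0000e-02  8.1060e+01] w 0.002
```

Call:
arm_command([
  [[2, 0, 3], [0, 0, 0], 0],
  [[4, 0, 7], [0, 0, 0], 0],
  [[6, 0, 10], [0, 0, 0], 0],
  [[7, 0, 13], [0, 0, 0], 0],
  [[8, 0, 16], [0, 0, 0], 0],
  [[9, 0, 19], [0, 0, 0], 0],
  [[9.5, 0, 21], [0, 0, 0], 0],
  [[9.5, 0, 22], [0, 0, 0], 0],
])

```text
time: 21.5
tcp_pos: [0.5224, 0.0716, 0.1213]
eef_rot: [179.9, -0.1, 81.1]
contact_force: [-1.3, 4.7, 7.4]
width: -0.0
```

```bash
python3 cg.py
```

```text
21.5 cage xyz [  0.9 -65.1 121.3] F [-2.   4.4  7.4] rot [ 1.7993e+02 -8.0000e-02  8.1050e+01] w -0.0
```

Call:
arm_command([
  [[0.3, 0, 1.5], [0, 0, 0], 0],
  [[0.5, 0, 3], [0, 0, 0], 0],
  [[0.5, 0, 4.5], [0, 0, 0], 0],
  [[0.5, 0, 5.5], [0, 0, 0], 0],
  [[0.5, 0, 6.2], [0, 0, 0], 0],
  [[0.5, 0, 6.8], [0, 0, 0], 0],
  [[0.5, 0, 7], [0, 0, 0], 0],
  [[0.5, 0, 7], [0, 0, 0], 0],
])

```text
time: 22.5
tcp_pos: [0.5227, 0.0723, 0.1157]
eef_rot: [179.9, -0.1, 81.1]
contact_force: [-7.7, 6.5, 35.4]
width: 0.001
```

```bash
python3 cg.py
```

```text
22.5 cage xyz [  1.1 -64.3 115.7] F [-8.7  5.2 35.4] rot [ 1.7986e+02 -1.1000e-01  8.1050e+01] w 0.001
```

Same stop height as on the left (115.7 mm, with force rising). I'll back off upward and check.

Call:
arm_command([
  [[0, 0, -4], [0, 0, 0], 0],
  [[0, 0, -20], [0, 0, 0], 0],
  [[0, 0, -55], [0, 0, 0], 0],
  [[-10, 0, -100], [0, 0, 0], 0],
  [[-40, 0, -135], [0, 0, 0], 0],
  [[-80, 0, -150], [0, 0, 0], 0],
  [[-100, 0, -150], [0, 0, 0], 0],
  [[-100, 0, -150], [0, 0, 0], 0],
])

```text
time: 23.5
tcp_pos: [0.5064, -0.0283, 0.2641]
eef_rot: [180.0, -0.0, 81.0]
contact_force: [-1.0, -0.2, -0.8]
width: 0.003
```

```bash
python3 cg.py; python3 look.py fin
python3 - <<'E'
from h import *; from rig import *
p,d=snapshot("scene"); cv2.imwrite("pics/s3.png",p[:,:,::-1]); c=calibration("scene")
a=p[140:340,150:450]; cv2.imwrite("pics/s3c.png",cv2.resize(a[...,::-1],None,fx=2.6,fy=2.6,interpolation=cv2.INTER_CUBIC))
C=np.array([.5317,.136,0]); Rc=R.from_euler('z',-9,degrees=True).as_matrix()
z=np.load("pics/fin.npz")
for n,Q,dd in (("scene",cloud(d,c["mtx"],c["pose"]),d),("wrist",cloud(z["d"],z["mtx"],z["pose"]),z["d"])):
    Q=(Q-C)@Rc*1000
    for sg in (1,-1):
        m=(dd>0)&(abs(Q[...,0])<8)&(Q[...,2]>109)&(Q[...,2]<150)
        print(n,sg,[(lo,round(float(np.percentile(s,80)),1)) for lo in range(44,108,10) if len(s:=Q[m&(sg*Q[...,1]>=lo)&(sg*Q[...,1]<lo+10)][:,2])>5])
    m=(dd>0)&(abs(Q[...,0])<5)&(abs(Q[...,1])<27)&(Q[...,2]>112)&(Q[...,2]<140); print("bar top",m.sum(),np.percentile(Q[m][:,2],[50,90]) if m.any() else 0)
E
```

```text
23.5 cage xyz [   0.7 -166.3  264.1] F [-0.9 -0.4 -0.8] rot [ 1.7997e+02 -2.0000e-02  8.0950e+01] w 0.003
23.5 [ 0.5064 -0.0283  0.2641] [ 1.7997e+02 -2.0000e-02  8.0950e+01]
scene 1 [(44, 115.2), (54, 114.3), (64, 116.1), (74, 115.6), (84, 114.9), (94, 116.4), (104, 116.8)]
scene -1 [(44, 115.7), (54, 115.2), (64, 115.4), (74, 114.4), (84, 114.6), (94, 115.1), (104, 116.6)]
bar top 58 [119.21571784 121.71538846]
wrist 1 []
wrist -1 [(44, 117.5), (54, 117.5), (64, 117.4), (74, 117.3), (84, 117.4), (94, 117.7), (104, 119.0)]
bar top 665 [122.81756556 123.89140733]
```

View pics/s3c.png

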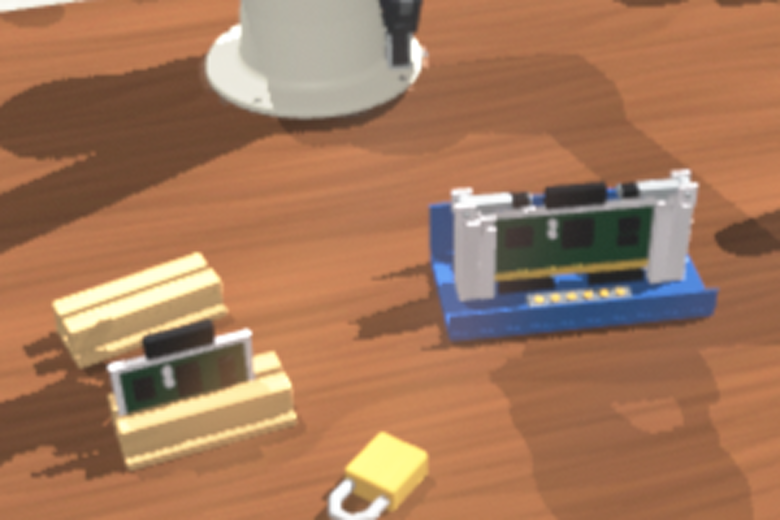

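The picture shows both levers lying level over the seated board, with the short board and padlock unmoved. A wrist look at the left lever will confirm it.

Call:
arm_command([
  [[30, 0, 0], [0, 0, 0], 0],
  [[70, 0, 0], [0, 0, 0], 0],
  [[110, 0, 0], [0, 0, 0], 0],
  [[150, 0, 0], [0, 0, 0], 0],
  [[166, 0, 0], [0, 0, 0], 0],
  [[166, 0, 0], [0, 0, 0], 0],
  [[166, 0, 0], [0, 0, 0], 0],
  [[166, 0, 0], [0, 0, 0], 0],
])

```text
time: 24.6
tcp_pos: [0.5321, 0.1356, 0.2639]
eef_rot: [-180.0, -0.0, 81.0]
contact_force: [-0.1, -0.1, -0.2]
width: -0.003
```

```bash
python3 cg.py; python3 look.py fin2
python3 - <<'E'
from h import *
C=np.array([.5317,.136,0]); Rc=R.from_euler('z',-9,degrees=True).as_matrix()
z=np.load("pics/fin2.npz"); Q=(cloud(z["d"],z["mtx"],z["pose"])-C)@Rc*1000; dd=z["d"]; rr=np.arange(480)[:,None]
m=(dd>0)&(abs(Q[...,0])<6)&(Q[...,2]>109)&(Q[...,2]<150)&(rr<300)
print([(lo,round(float(np.median(s)),1)) for lo in range(44,108,10) if len(s:=Q[m&(Q[...,1]>=lo)&(Q[...,1]<lo+10)][:,2])>5])
E
```

```text
24.6 cage xyz [  0.4  -0.3 263.9] F [-0.1 -0.1 -0.2] rot [-179.99   -0.     81.  ] w -0.003
24.6 [0.5321 0.1356 0.2639] [-179.99   -0.     81.  ]
[(44, 116.9), (54, 117.1), (64, 116.9), (74, 116.8), (84, 116.8), (94, 117.1), (104, 118.2)]
```

Left lever is also flat (116.8–117.1 mm along its length). Handing in.

```bash
python3 -c "
from rig import *
print(hand_in())"
```

```text
the job is handed in; nothing more can be done
None
```

The long board is seated in the blue cage with both ejector levers shut. I handed the job in at about 24.7 s of the 61 s allowed. The arm is clear of everything, about 140 mm above the grip bar.

- **Lift and insertion:** I took the board out of its stand by the grip bar and lowered it slowly down the guides onto the sprung contacts. There was no drop, and the board was level before I touched the levers (top edge 106.8 mm, 106 expected).
- **Levers:** I swung the left lever shut, then the right, each until it met its stop. Both stopped at 115.7 mm (116 expected), with peak fingertip force of 39 N on the left and 35 N on the right.
- **Final checks:** Both levers measure flat along their length to within about 0.5 mm. The grip bar top is at 122.8 mm (122 expected), so the board is held down.
- **Other things:** In the last picture the short board and padlock are where they were. The oil can and screwdriver were outside that crop, but the arm did not go near enough to touch them.
- **Disagreement:** The wrist camera read the lever tops 0.8 to 1.5 mm above the 116 mm expected, while the scene camera read 114 to 116 mm. Both are within the stated 2 mm calibration error.

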